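# Unstack the delivered samples onto their coasters

## Robot

A 6-joint arm with a two-finger parallel gripper is mounted at the origin on a cart in front of the work surface, level with it; the furniture and walls round the work are solid. World frame = base frame: x ahead of the robot, y to its left, z up, the work surface at z = 0. Lengths are in m, angles in rad, forces in N, time in s.
With the tool pointing down it reaches from about 0.375 to 0.9 m from the base axis. Payload 3.1 kg.
Tool frame: the origin (TCP) lies between the finger pads; the fingertips stand manip.nose_length ahead of it and the grasp point (between the pads) lies 5 mm behind it (manip.nose_length is the distance from the TCP to the fingertips, in m); z points along the fingers, y is the line along which they close (so a half turn about z gives the same grasp; the last joint's range is limited). The gripper opens to 85 mm and grips with 20 to 120 N. Pads are 22 mm wide; open, the fingers measure 114 mm over their backs; the gripper's body (76 mm by 85 mm) begins 54 mm behind the grasp point. The pads swing forward as they close: fully open they stand 13 mm farther back than shut.
Start: joints at [1.03, 0.527, 1.433, -0, 1.181, -0.178], TCP at [0.222, 0.584, 0.21] pointing down, gripper open.
Joint ranges: [-3.08, 3.08], [-0.75, 2.2], [0.22, 2.44], [-1.43, 4.57], [0, 2.65], [-2.85, 2.85]. Speed limits (rad/s): [2.79, 2.79, 3.14, 3.14, 3.14, 3.14].

## Interface

Orientations are given as a unit quaternion [x, y, z, w].
In Python, from station import monitor, eyes, job, manip gives the robot as it stands.
- The arm moves only by the shell command python3 -m pendant 'ROWS' [FORCE]. ROWS is JSON, a list that holds one entry, the list of rows, each a list of 7 numbers: the shift along the tool's x, y, z as a fraction of full scale, then the turn, a rotation vector about the tool's x, y, z as a fraction of full scale, then the opening, from 0 (shut) to 1 (fully open). A call has 1 to 20 rows; each row shifts and turns the commanded pose from where the row before left it, along the tool's axes as they then stand; what a row does not reach is not made up. Full scale, the value 1, is 800 mm for a shift and 0.12 rad for a turn. A row lasts 1/10 s, in which the tool goes at most 50 mm and 8.59 degrees, less where a joint would pass 70% of its speed; a pose out of reach is approached as far as the arm can. A call with a number of a shift or a turn outside -1 to 1 is refused whole. A call with a gripper value outside its range is refused whole. The fingers move at their own pace and stop on an object; FORCE is the grip in N (left out, the last holds). Time passes only in rows, so rows that do not move let the fingers close. It gives the time, the measured TCP pose, the force, the opening and the grip force at its end, in the units of the state.
- monitor.sense(): the state, without advancing time (a new reading comes with each control period).
- eyes.snapshot(name): name is "scene" or "side" or "wrist"; returns a dict with "pixels" (384x512x3 uint8, red, green, blue), "depth" (384x512 float32, m along the optical axis (not along the pixel's ray), 0 where there is no reading), "intrinsics" (3x3 intrinsics, pixels), "k1" (the pictures are not rectified: a ray, as slopes to the right and down, at radius r is drawn at 1 + k1 r^2 times it, then the intrinsics apply), "eye" and "attitude" of the camera in the world. Camera axes: x right, y down, z forward; pixel columns grow to the right and rows downward; lengths in m; the calibration is good to about 2 mm. A picture is of the moment at which its call begins.
- job.sign_off(): hands the job in; it is judged then, once.
The state is a dict: "t": time; "q": joint angles; "qd": joint speeds; "tau": joint torques, N m; "tcp_pos": TCP position; "tool_rot": TCP orientation; "force": force on the tool from outside, world axes, zero at the start; "ft_torque": the same for the moment, N m; "finger_gap": opening from 0.0 (shut) to 1.0 (fully open); "gripper_force": force on a finger pad.
Only numpy, scipy, OpenCV 4.12 (cv2) and the standard library are available. Lean on these libraries where they do the work, as an engineer would, in place of code of your own. Each camera call takes 0.05 s, during which the arm holds its last target. There are 200 camera calls.

## Task

The delivered samples were piled up, each jar on top of a tub. Take both piles apart and stand every sample upright and flat inside the rim of the coaster of its own lid's colour: the red and blue jars and the yellow and green tubs. Set them down gently without dropping or tipping any, and leave the beaker and the timer where they are.

Things in the scene. Friction and masses are not known exactly. Their poses are not given: they have to be found in the camera images.
- jar_red: round white plastic sample jar with a ribbed red screw lid (fixed on). 72 mm high; lid 48 mm in diameter, from 58 mm above the underside up to the flat top; body below it 45 mm. About 0.06 kg. Origin: centre of the underside; z is its axis, up. At the start it stands on the lid of one of the two tubs, either one.
- jar_blue: round white plastic sample jar with a ribbed blue screw lid (fixed on). 72 mm high; lid 48 mm in diameter, from 58 mm above the underside up to the flat top; body below it 45 mm. About 0.06 kg. Origin: centre of the underside; z is its axis, up. At the start it stands on the lid of one of the two tubs, either one.
- tub_yellow: low round white plastic sample tub with a wider ribbed yellow lid (fixed on). 40 mm high; lid 64 mm in diameter, from 24 mm above the underside up to the flat top; body below it 56 mm. About 0.12 kg. Origin: centre of the underside; z is its axis, up. At the start it stands on the worktop (z = 0) with one of the jars on its lid.
- tub_green: low round white plastic sample tub with a wider ribbed green lid (fixed on). 40 mm high; lid 64 mm in diameter, from 24 mm above the underside up to the flat top; body below it 56 mm. About 0.12 kg. Origin: centre of the underside; z is its axis, up. At the start it stands on the worktop (z = 0) with one of the jars on its lid.
- coaster_red: red round plastic coaster with a grey pad inside, fixed to the worktop, the place for the jar with the red lid. Outer diameter 80 mm, inside the rim 72 mm; floor 4 mm and rim top 9 mm above the worktop. Origin: centre of the underside; z up. 
- coaster_blue: blue round plastic coaster with a grey pad inside, fixed to the worktop, the place for the jar with the blue lid. Outer diameter 80 mm, inside the rim 72 mm; floor 4 mm and rim top 9 mm above the worktop. Origin: centre of the underside; z up. 
- coaster_yellow: yellow round plastic coaster with a grey pad inside, fixed to the worktop, the place for the tub with the yellow lid. Outer diameter 90 mm, inside the rim 82 mm; floor 4 mm and rim top 9 mm above the worktop. Origin: centre of the underside; z up. 
- coaster_green: green round plastic coaster with a grey pad inside, fixed to the worktop, the place for the tub with the green lid. Outer diameter 90 mm, inside the rim 82 mm; floor 4 mm and rim top 9 mm above the worktop. Origin: centre of the underside; z up. 
- beaker: small clear glass beaker, 53 mm across, 71 mm high, standing loose on the worktop beyond the two piles: to be left alone. Origin: centre of the underside.
- timer: small white lab timer with a display and three keys, 66 x 62 mm, 21 mm high, lying loose to the right of the coasters: to be left alone. Origin: centre of the underside.
Things that resemble listed ones, but are neither listed nor needed, are in the scene too. What is shaped like the jar_blue but purple is not meant.

How it is judged:
At the end, for the whole second after the job is handed in: Each jar and tub stands on the coaster of its lid's colour: centre within 15 mm of the coaster's centre, underside on the coaster's floor (within 3 mm), upright within 0.1 rad, released and at rest (horizontal distance between jar_red and coaster_red below 0.015 m and z of jar_red in the frame of coaster_red between 0.001 and 0.007 m and angle between each of jar_red, jar_blue, tub_yellow, tub_green's own z axis and vertical below 0.1 rad and linear speed of each of jar_red, jar_blue, tub_yellow, tub_green below 0.02 m/s and angular speed of each of jar_red, jar_blue, tub_yellow, tub_green below 0.2 rad/s and horizontal distance between jar_blue and coaster_blue below 0.015 m and z of jar_blue in the frame of coaster_blue between 0.001 and 0.007 m and horizontal distance between tub_yellow and coaster_yellow below 0.015 m and z of tub_yellow in the frame of coaster_yellow between 0.001 and 0.007 m and horizontal distance between tub_green and coaster_green below 0.015 m and z of tub_green in the frame of coaster_green between 0.001 and 0.007 m); the robot touches nothing.
It fails at once if the beaker was knocked or shifted by more than 15 mm (distance of beaker from where it was at the start of the episode above 0.015 m).
It fails at once if the timer was knocked or shifted by more than 15 mm (distance of timer from where it was at the start of the episode above 0.015 m).
It fails at once if a jar or tub was tipped over (more than 35 degrees) (angle between any of jar_red, jar_blue, tub_yellow, tub_green's own z axis and vertical above 0.61 rad).
It fails at once if a jar or tub was dropped (moves faster than 0.7 m/s with no finger on it) ((contact force between the fingers and jar_red below 0.05 N and linear speed of jar_red above 0.7 m/s) or (contact force between the fingers and jar_blue below 0.05 N and linear speed of jar_blue above 0.7 m/s) or (contact force between the fingers and tub_yellow below 0.05 N and linear speed of tub_yellow above 0.7 m/s) or (contact force between the fingers and tub_green below 0.05 N and linear speed of tub_green above 0.7 m/s)).
It also fails if it takes over 102 s, if anything falls off the work surface, if the arm or the gripper's body presses on something with over 40 N, if the wrist force passes 120 N, or if a joint passes its speed limit or range.

## Working session

There is one attempt and no reset: what is moved stays moved. The work goes in short steps, Python scripts to look and compute and a shell command to move; the robot and the scene stay as the last step left them, time stands still between calls to the robot, and variables do not carry over. Pictures are saved under pics/ and viewed, at most 14 in all, crops included, and the job is handed in when it is done.

```bash
ls; mkdir -p pics; cat > h.py <<'E'
import numpy as np, cv2
from station import monitor, eyes, job, manip
from scipy.spatial.transform import Rotation as R
def snap(n,f=None):
    s=eyes.snapshot(n)
    if f: cv2.imwrite('pics/'+f,s['pixels'][:,:,::-1])
    np.savez('last_'+n,**{k:np.asarray(v) for k,v in s.items()})
    return s
def att(s):
    a=np.asarray(s['attitude'],float)
    return a if a.shape==(3,3) else R.from_quat(a).as_matrix()
def rays(s,uv):
    K=np.asarray(s['intrinsics']);p=(np.atleast_2d(uv).astype(float)-K[:2,2])/[K[0,0],K[1,1]]
    k=float(s['k1']);q=p.copy()
    for _ in range(30): q=p/(1+k*(q**2).sum(1,keepdims=True))
    return np.c_[q,np.ones(len(q))]@att(s).T
def atz(s,uv,z):
    d=rays(s,uv);e=np.asarray(s['eye']);return e+d*((z-e[2])/d[:,2:])
def atd(s,uv):
    uv=np.atleast_2d(uv);d=rays(s,uv);z=np.array([s['depth'][v,u] for u,v in uv.astype(int)]);return np.asarray(s['eye'])+d*z[:,None]
E
python3 - <<'E'
from h import *
print(monitor.sense(),manip.nose_length)
for n in('scene','side'):
    s=snap(n,n+'0.png');print(n,s['eye'],s['attitude'],s['k1'],s['intrinsics'])
a=[cv2.imread(f'pics/{n}0.png') for n in('scene','side')]
E
```

```text
pics
{'t': 0.0, 'q': array([ 1.02952680e+00,  5.28429565e-01,  1.43392796e+00,  3.80484345e-05,
        1.18137535e+00, -1.78478019e-01]), 'qd': array([ 2.71839480e-05,  7.84426789e-04, -7.58230777e-04,  1.53816380e-03,
        1.14987583e-03, -1.04901975e-03]), 'tau': array([-1.39370106e-03, -4.42351627e+01, -1.78023845e+01, -4.34103595e-04,
        8.33984610e-03, -3.56089311e-05]), 'tcp_pos': array([0.22135272, 0.58367318, 0.20944798]), 'tool_rot': array([ 1.80409621e-01,  9.83590984e-01, -9.95363752e-04, -3.93310494e-04]), 'force': array([-1.04136013, -0.92445807, -0.35856013]), 'ft_torque': array([ 0.01978517, -0.03881591, -0.04137107]), 'gripper_force': 0.0, 'finger_gap': 1.000551841806921} 0.014
scene [ 0.00851078 -0.95034826  0.95871032] [ 0.88044105 -0.2554082   0.10610246 -0.38513955] 0.0106868519804254 [[479.59885014   0.         245.9701382 ]
 [  0.         479.59885014 189.19649654]
 [  0.           0.           1.        ]]
side [ 0.34615957 -0.96904865  0.84504261] [ 0.91245563 -0.07535047  0.03579964 -0.40058134] -0.10531131458642672 [[379.0600614    0.         261.76224708]
 [  0.         379.0600614  192.61655013]
 [  0.           0.           1.        ]]
```

View pics/scene0.png

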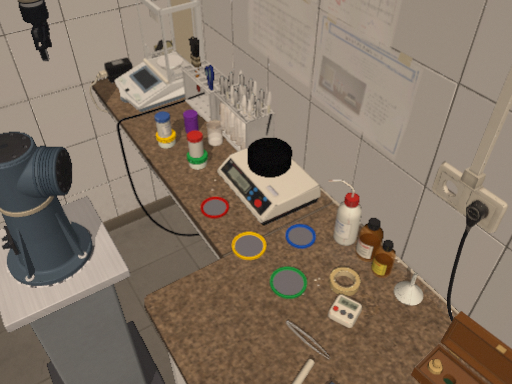

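View pics/side0.png

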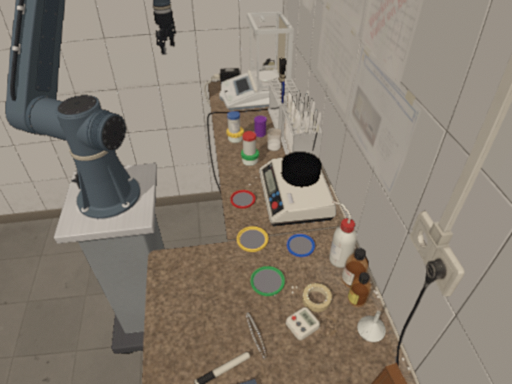

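Scene view: blue jar on the yellow tub (~163,130), red jar on the green tub (~196,150). Look-alikes: purple jar (191,122), red-capped bottle (351,197), amber bottles (370,238). Coasters: red (215,207), yellow (249,246), blue (300,236), green (289,282). Timer is at (346,311), and the clear beaker is at about (215,132). I'll check the choice in a close crop.

```bash
python3 - <<'E'
from h import *
im=cv2.imread('pics/scene0.png')
cv2.imwrite('pics/c1.png',cv2.resize(im[100:180,140:240],None,fx=7,fy=7,interpolation=cv2.INTER_CUBIC))
for n in('scene','side'):
    s=dict(np.load(f'last_{n}.npz'))
    hsv=cv2.cvtColor(s['pixels'],cv2.COLOR_RGB2HSV)
    for c,(lo,hi) in dict(red=(172,184),yellow=(20,32),green=(55,85),blue=(105,122)).items():
        h=hsv[...,0].astype(int); h=np.where((h<10)&(hi>180),h+180,h)
        m=((h>=lo)&(h<=hi)&(hsv[...,1]>120)&(hsv[...,2]>60)).astype(np.uint8)
        k,l,st,ce=cv2.connectedComponentsWithStats(m)
        for i in range(1,k):
            if st[i,4]<50: continue
            pts=cv2.findContours((l==i).astype(np.uint8),0,2)[0][0]
            x,y,w,hh,a=st[i]
            if n=='scene' and y>185 or n=='side' and y>180:
                # rim outer ring at z=.009
                P=atz(s,pts[:,0,:],.009); A=np.c_[2*P[:,:2],np.ones(len(P))]
                o=np.linalg.lstsq(A,(P[:,:2]**2).sum(1),rcond=None)[0]; r=np.sqrt(o[2]+o[0]**2+o[1]**2)
                print(n,c,st[i],'circle',o[:2].round(4),r.round(4))
            else:
                P=np.vstack([atd(s,[(u,v)]) for v,u in zip(*np.nonzero(l==i)) if s['depth'][v,u]>0])
                t=np.percentile(P[:,2],90); T=P[P[:,2]>t-.004]
                print(n,c,st[i],'top z',t.round(4),'xyrange',T.min(0).round(3),T.max(0).round(3),((T.min(0)+T.max(0))/2).round(3))
E
```

```text
scene red [187 130  15  13 156] top z 0.1117 xyrange [0.459 0.087 0.108] [0.505 0.132 0.114] [0.482 0.11  0.111]
scene red [344 193  15  14 163] circle [ 0.772 -0.278] 0.0231
scene red [201 197  28  22 209] circle [ 0.4299 -0.0933] 0.0404
scene red [254 199   8   9  59] circle [ 0.5412 -0.145 ] 0.0145
scene yellow [156 129  20  15 144] top z 0.04 xyrange [0.415 0.224 0.036] [0.476 0.279 0.056] [0.445 0.252 0.046]
scene yellow [232 231  35  29 306] circle [ 0.4363 -0.2624] 0.0459
scene yellow [371 261  16  15 145] circle [ 0.6656 -0.4975] 0.0179
scene green [187 150  21  14 143] top z 0.0399 xyrange [0.451 0.077 0.036] [0.509 0.129 0.05 ] [0.48  0.103 0.043]
scene green [270 267  37  32 304] circle [ 0.4546 -0.4111] 0.0445
scene blue [206  65   8  25  75] top z 0.2153 xyrange [0.627 0.258 0.212] [0.639 0.273 0.223] [0.633 0.266 0.217]
scene blue [156 112  13  10 101] top z 0.1119 xyrange [0.429 0.231 0.108] [0.465 0.278 0.113] [0.447 0.254 0.111]
scene blue [286 224  30  24 218] circle [ 0.5688 -0.3082] 0.0395
side red [243 131  13  10 110] top z 0.116 xyrange [0.466 0.088 0.112] [0.508 0.137 0.118] [0.487 0.112 0.115]
side red [230 190  26  18 146] circle [ 0.4358 -0.0896] 0.0399
side red [341 218  14  15 142] circle [ 0.7302 -0.2562] 0.023
side yellow [226 127  18  11  90] top z 0.0438 xyrange [0.418 0.227 0.04 ] [0.481 0.272 0.047] [0.45  0.25  0.043]
side yellow [236 226  32  26 264] circle [ 0.4417 -0.2595] 0.0465
side yellow [348 291  11  14  94] circle [ 0.6628 -0.498 ] 0.0147
side green [242 151  16   9  71] top z 0.0433 xyrange [0.459 0.08  0.039] [0.515 0.112 0.046] [0.487 0.096 0.042]
side green [251 267  33  29 165] circle [ 0.4593 -0.4091] 0.0429
side blue [287 234  28  23 158] circle [ 0.5733 -0.3062] 0.0389
```

View pics/c1.png

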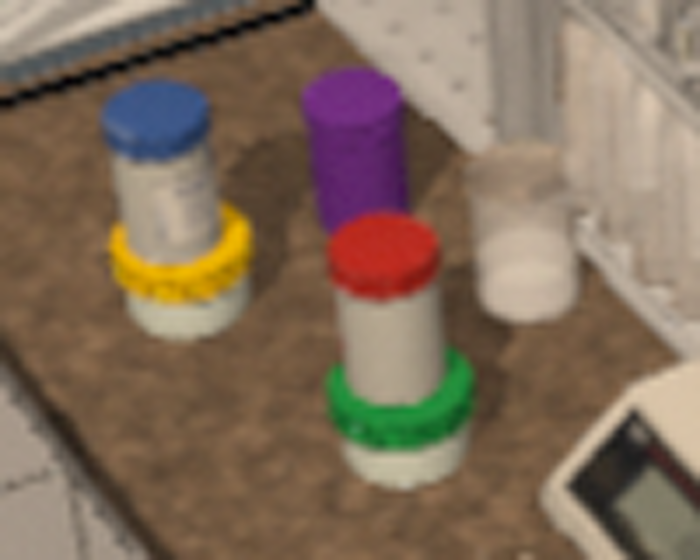

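```bash
python3 - <<'E'
from h import *
s=dict(np.load('last_scene.npz'))
print('beaker,purple base',atz(s,[(215,145),(192,133)],0))
print(atd(s,[(215,125),(191,113),(270,150),(270,165),(250,172),(240,165),(235,112),(258,125),(346,311)]).round(3))
E
python3 -m pendant '[[[0,0,0,0,0,-1,1],[0,0,0,0,0,-1,1],[0,0,0,0,0,-1,1],[0,0,0,0,0,-0.03,1],[-0.0235,-0.0423,0,0,0,0,1],[-0.0235,-0.0423,0,0,0,0,1],[-0.0235,-0.0423,0,0,0,0,1],[-0.0235,-0.0423,0,0,0,0,1],[-0.0235,-0.0423,0,0,0,0,1],[-0.0235,-0.0423,0,0,0,0,1],[-0.0235,-0.0423,0,0,0,0,1],[-0.0235,-0.0423,0,0,0,0,1],[-0.0235,-0.0423,0,0,0,0,1],[-0.0235,-0.0423,0,0,0,0,1],[-0.0235,-0.0423,0,0,0,0,1],[-0.0235,-0.0423,0,0,0,0,1],[-0.0235,-0.0423,0,0,0,0,1],[-0.0235,-0.0423,0,0,0,0,1],[0,0,0,0,0,0,1]]]'
python3 -c "
from h import *
s=snap('wrist','w1.png');print(s['eye'],att(s))
print(monitor.sense()['tool_rot'])"
```

```text
beaker,purple base [[ 5.76180900e-01  1.62313484e-01 -1.11022302e-16]
 [ 5.43448279e-01  2.61747056e-01  0.00000000e+00]]
[[ 0.598  0.196  0.05 ]
 [ 0.553  0.274  0.07 ]
 [ 0.653 -0.04   0.08 ]
 [ 0.584 -0.14   0.125]
 [ 0.557 -0.081  0.07 ]
 [ 0.55  -0.039  0.069]
 [ 0.624  0.109  0.14 ]
 [ 0.661  0.037  0.121]
 [ 0.515 -0.551  0.016]]
t: 2.0
tcp_pos: [0.4886, 0.107, 0.2105]
tool_rot: [0.003, 1.0, -0.001, 0.002]
force: [0.1, 0.3, 0.0]
finger_gap: 0.999
gripper_force: 0.0
[0.40483125 0.10910809 0.37418515] [[ 5.57878148e-03  9.45560938e-01  3.25397280e-01]
 [ 9.99984428e-01 -5.32160953e-03 -1.68037212e-03]
 [ 1.42743029e-04  3.25401588e-01 -9.45575902e-01]]
[2.80168339e-03 9.99996061e-01 1.13067206e-05 1.70788816e-04]
```

View pics/w1.png

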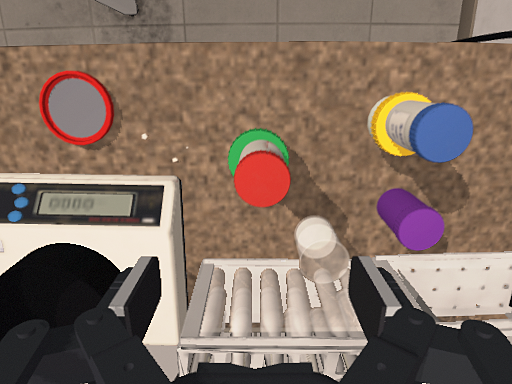

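Wrist view: red lid centre is near (262,178), blue lid (441,132), and the green and yellow tub rims are near (259,157) and (404,124). The red coaster is at (77,107) and the beaker at about (322,248), clear of the fingers.

```bash
cat >> h.py <<'E'
def circ(s,c,z,box=None,r=None):
    rng=dict(red=(172,184),yellow=(20,32),green=(55,85),blue=(105,122))[c]
    hsv=cv2.cvtColor(s['pixels'],cv2.COLOR_RGB2HSV);h=hsv[...,0].astype(int);h=np.where((h<10)&(rng[1]>180),h+180,h)
    m=((h>=rng[0])&(h<=rng[1])&(hsv[...,1]>120)&(hsv[...,2]>60)).astype(np.uint8)
    if box: b=np.zeros_like(m);b[box[1]:box[3],box[0]:box[2]]=1;m&=b
    k,l,st,_=cv2.connectedComponentsWithStats(m);i=1+st[1:,4].argmax()
    pts=cv2.convexHull(cv2.findContours((l==i).astype(np.uint8),0,2)[0][0]).astype(int)[:,0]
    P=atz(s,pts,z).astype(np.float32)
    (x,y),rr=cv2.minEnclosingCircle(P[:,:2].copy()*1000)
    print(c,'xy',round(x/1000,4),round(y/1000,4),'r',round(rr/1000,4),st[i])
E
python3 - <<'E'
from h import *
s=dict(np.load('last_wrist.npz'))
circ(s,'red',.112,(200,130,320,230)); circ(s,'blue',.112,(380,90,490,180)); circ(s,'red',.009,(20,50,140,160))
circ(s,'green',.04);circ(s,'yellow',.04)
E
```

```text
red xy 0.4846 0.1149 r 0.0245 [ 234  150   57   57 2520]
blue xy 0.4465 0.2574 r 0.0256 [ 410  103   63   59 2886]
red xy 0.4352 -0.0845 r 0.0411 [  39   71   75   74 1708]
green xy 0.4847 0.1119 r 0.0317 [228 128  61  48 884]
yellow xy 0.4494 0.2579 r 0.0333 [ 370   92   61   65 1229]
```

```bash
python3 -m pendant '[[[0.005,0.009,0.02,0,0,0,1],[0,0,0.03,0,0,0,1],[0,0,0.03,0,0,0,1],[0,0,0.03,0,0,0,1],[0,0,0.02,0,0,0,1],[0,0,0.012,0,0,0,1],[0,0,0,0,0,0,1],[0,0,0,0,0,0,0],[0,0,0,0,0,0,0],[0,0,0,0,0,0,0],[0,0,0,0,0,0,0],[0,0,0,0,0,0,0],[0,0,0,0,0,0,0],[0,0,0,0,0,0,0],[0,0,0,0,0,0,0]]]' 30
```

```text
t: 3.55
tcp_pos: [0.4814, 0.1179, 0.0968]
tool_rot: [-0.0, 1.0, -0.0, 0.0]
force: [-0.7, 0.5, 0.2]
finger_gap: 0.0
gripper_force: 0.0
```

```bash
python3 -c "
from h import *
s=snap('wrist','w2.png');t=snap('scene');im=np.hstack([s['pixels'][:,:,::-1][:,60:460],cv2.resize(t['pixels'][90:186,140:240,::-1],(400,384))]);cv2.imwrite('pics/w2.png',im);m=monitor.sense();print(m['finger_gap'],m['gripper_force'])"
```

```text
0.0016732874320331765 0.0
```

View pics/w2.png

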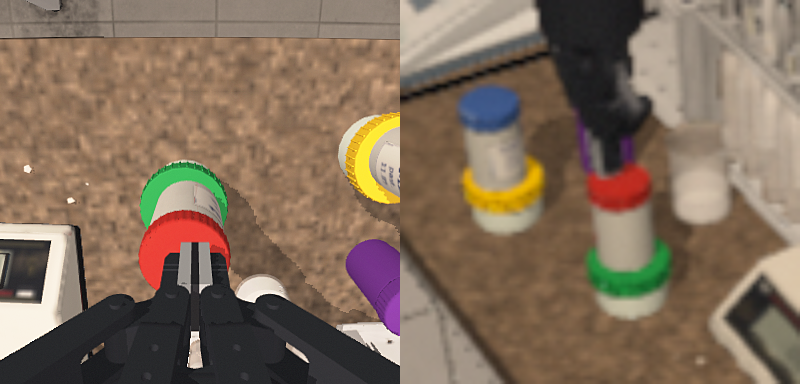

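```bash
python3 - <<'E'
from h import *
s=dict(np.load('last_wrist.npz'));print(s['eye'],monitor.sense()['tcp_pos'],monitor.sense()['force'])
print('tips',atd(s,[(249,246),(265,246),(249,260),(265,260),(249,275)]).round(3))
print('lid',atd(s,[(215,230),(280,230),(205,245),(285,250)]).round(3),'tub',atd(s,[(215,190),(250,170)]).round(3))
t=dict(np.load('last_scene.npz'))
# scene crop: x=140+px/4, y=90+py/4
print('scene tips',atd(t,[(140+205//4,90+160//4),(140+197//4,90+150//4),(192,131)]).round(3))
circ(s,'red',.112)
E
```

```text
[0.39811898 0.11914253 0.26069395] [0.48134111 0.1179247  0.09677783] [ 0.07946594  0.16604114 -0.5137088 ]
tips [[0.47  0.117 0.126]
 [0.471 0.124 0.125]
 [0.47  0.117 0.139]
 [0.47  0.124 0.139]
 [0.47  0.117 0.15 ]]
lid [[0.469 0.1   0.111]
 [0.473 0.133 0.104]
 [0.478 0.095 0.112]
 [0.48  0.135 0.112]] tub [[0.472 0.092 0.04 ]
 [0.458 0.116 0.04 ]]
scene tips [[0.471 0.103 0.137]
 [0.468 0.108 0.146]
 [0.477 0.11  0.127]]
red xy 0.4829 0.113 r 0.025 [ 198  210   93   81 3524]
```

The fingers closed 10 mm above the lid: both cameras put the tips at z ≈ 0.123 while the TCP reads 0.097. I'll reopen and measure the tips properly before correcting.

```bash
python3 - <<'E'
from h import *
s=dict(np.load('last_wrist.npz'))
print(np.c_[range(236,256,2),atd(s,[(250,v) for v in range(236,256,2)])].round(3))
E
python3 -m pendant '[[[0,0,-0.02,0,0,0,0],[0,0,0,0,0,0,1],[0,0,0,0,0,0,1],[0,0,0,0,0,0,1],[0,0,0,0,0,0,1],[0,0,0,0,0,0,1],[0,0,0,0,0,0,1],[0,0,0,0,0,0,1],[0,0,0,0,0,0,1]]]'
python3 - <<'E'
from h import *
s=snap('wrist','w3.png');m=monitor.sense();print(m['tcp_pos'],m['finger_gap'])
d=s['depth']
# all points near fingers: world z>.105 not lid
vv,uu=np.nonzero((d>0)&(d<.35));P=atd(s,np.c_[uu,vv])
for sg in(1,-1):
    q=P[(np.abs(P[:,0]-.481)<.02)&(P[:,1]*sg>m['tcp_pos'][1]*sg+.030)&(P[:,1]*sg<m['tcp_pos'][1]*sg+.065)&(P[:,2]>.06)]
    print(len(q),q.min(0).round(3) if len(q) else '',q.max(0).round(3) if len(q) else '')
E
```

```text
[[2.36e+02 4.72e-01 1.17e-01 1.12e-01]
 [2.38e+02 4.74e-01 1.17e-01 1.11e-01]
 [2.40e+02 4.74e-01 1.17e-01 1.12e-01]
 [2.42e+02 4.71e-01 1.17e-01 1.21e-01]
 [2.44e+02 4.70e-01 1.17e-01 1.24e-01]
 [2.46e+02 4.70e-01 1.17e-01 1.26e-01]
 [2.48e+02 4.70e-01 1.17e-01 1.28e-01]
 [2.50e+02 4.70e-01 1.17e-01 1.30e-01]
 [2.52e+02 4.70e-01 1.17e-01 1.32e-01]
 [2.54e+02 4.70e-01 1.18e-01 1.33e-01]]
t: 4.55
tcp_pos: [0.4813, 0.118, 0.1127]
tool_rot: [-0.0, 1.0, -0.0, -0.0]
force: [0.3, 0.1, 0.2]
finger_gap: 0.998
gripper_force: 0.0
[0.48133303 0.11795058 0.11277007] 0.9969989339189664
10110 [0.463 0.148 0.146] [0.493 0.183 0.221]
10498 [0.463 0.053 0.147] [0.493 0.088 0.22 ]
```

View pics/w3.png

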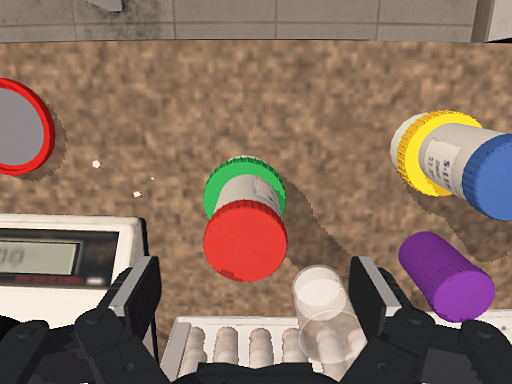

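```bash
python3 -m pendant '[[[-0.003,-0.005,0.01,0,0,0,1],[0,0,0.02,0,0,0,1],[0,0,0.02,0,0,0,1],[0,0,0.013,0,0,0,1],[0,0,0,0,0,0,0],[0,0,0,0,0,0,0],[0,0,0,0,0,0,0],[0,0,0,0,0,0,0],[0,0,0,0,0,0,0],[0,0,0,0,0,0,0],[0,0,0,0,0,0,0],[0,0,0,0,0,0,0]]]' 30
```

```text
t: 5.8
tcp_pos: [0.4843, 0.114, 0.0629]
tool_rot: [-0.0, 1.0, 0.0, 0.001]
force: [-0.6, -0.1, 4.4]
finger_gap: 0.548
gripper_force: 31.2
```

```bash
python3 -m pendant '[[[0,0,-0.008,0,0,0,0],[0,0,-0.015,0,0,0,0],[0,0,-0.03,0,0,0,0],[0,0,-0.03,0,0,0,0],[0,0,-0.03,0,0,0,0],[0.008,-0.031,0,0,0,0,0],[0.008,-0.031,0,0,0,0,0],[0.008,-0.031,0,0,0,0,0],[0.008,-0.032,0,0,0,0,0],[0.008,-0.032,0,0,0,0,0],[0.008,-0.032,0,0,0,0,0],[0.007,-0.031,0,0,0,0,0],[0.006,-0.031,0,0,0,0,0],[0,0,0.03,0,0,0,0],[0,0,0,0,0,0,0],[0,0,0,0,0,0,0]]]'
python3 - <<'E'
from h import *
s=snap('wrist','w4.png');m=monitor.sense();print(m['tcp_pos'],m['finger_gap'])
m2=circ(s,'red',.009,(0,0,512,200))
t=snap('scene');u=snap('side')
cv2.imwrite('pics/w4.png',np.hstack([s['pixels'][:,56:456,::-1],cv2.resize(u['pixels'][100:228,190:320,::-1],(400,384))]))
E
```

```text
t: 7.4
tcp_pos: [0.4345, -0.0865, 0.1291]
tool_rot: [-0.0, 1.0, 0.0, -0.001]
force: [0.5, -0.1, -0.5]
finger_gap: 0.546
gripper_force: 31.2
[ 0.43505657 -0.08650256  0.12937769] 0.5483695045215776
red xy 0.4343 -0.0869 r 0.0399 [ 208  132   89   68 1624]
```

View pics/w4.png

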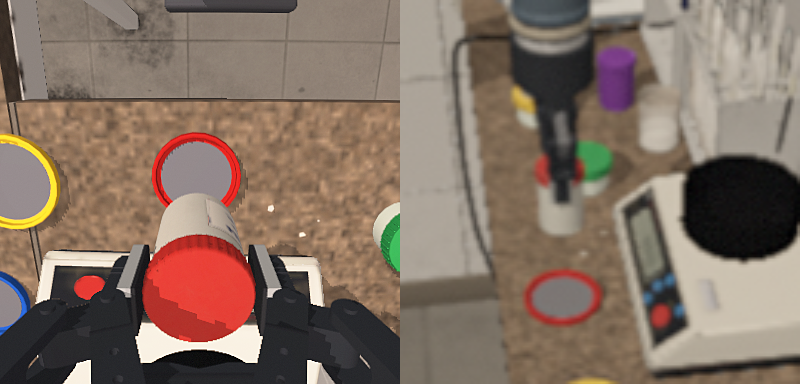

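The jar hangs upright in the fingers, with the red coaster (wrist crop 196,175) directly below. Lowering now.

```bash
python3 -m pendant '[[[0,0,0.03,0,0,0,0],[0,0,0.03,0,0,0,0],[0,0,0.03,0,0,0,0],[0,0,0.02,0,0,0,0],[0,0,0.01,0,0,0,0],[0,0,0.004,0,0,0,0],[0,0,0.002,0,0,0,0],[0,0,0,0,0,0,0],[0,0,0,0,0,0,0]]]'
```

```text
t: 8.45
tcp_pos: [0.4356, -0.0871, 0.0287]
tool_rot: [-0.0, 1.0, -0.0, 0.001]
force: [0.0, -0.2, -1.0]
finger_gap: 0.547
gripper_force: 31.2
```

Nearly seated (about 2 mm left); creep down.

```bash
python3 -m pendant '[[[0,0,0.0012,0,0,0,0],[0,0,0.0012,0,0,0,0],[0,0,0,0,0,0,0],[0,0,0,0,0,0,0]]]'
```

```text
t: 8.85
tcp_pos: [0.4356, -0.0871, 0.0268]
tool_rot: [-0.0, 1.0, -0.0, 0.001]
force: [-0.8, 0.9, 6.9]
finger_gap: 0.546
gripper_force: 31.7
```

```bash
python3 -m pendant '[[[0,0,0,0,0,0,0.8],[0,0,0,0,0,0,0.9],[0,0,0,0,0,0,1],[0,0,0,0,0,0,1],[0,0,-0.01,0,0,0,1],[0,0,-0.03,0,0,0,1],[0,0,-0.05,0,0,0,1],[0,0,-0.05,0,0,0,1],[0,0,-0.04,0,0,0,1],[-0.002,0.048,0,0,0,0,1],[-0.002,0.048,0,0,0,0,1],[-0.002,0.048,0,0,0,0,1],[-0.002,0.048,0,0,0,0,1],[-0.002,0.048,0,0,0,0,1],[-0.002,0.048,0,0,0,0,1],[-0.002,0.048,0,0,0,0,1],[0,0.048,0,0,0,0,1],[0,0.047,0,0,0,0,1],[0,0,0,0,0,0,1]]]'
python3 - <<'E'
from h import *
s=snap('wrist','w5.png');m=monitor.sense();print(m['tcp_pos'],m['finger_gap'])
circ(s,'blue',.112);circ(s,'yellow',.04)
E
```

```text
t: 10.75
tcp_pos: [0.4459, 0.2618, 0.1707]
tool_rot: [-0.003, 1.0, 0.001, 0.001]
force: [-0.3, -0.7, -0.1]
finger_gap: 1.006
gripper_force: 0.0
[0.4454904  0.2597447  0.17043178] 0.9991775019232957
blue xy 0.4463 0.2593 r 0.0243 [ 217  169   64   64 3232]
yellow xy 0.449 0.2607 r 0.0322 [ 217  142   68   50 1050]
```

View pics/w5.png

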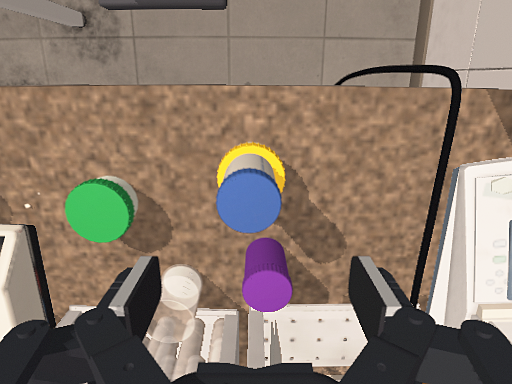

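Blue lid (249,201) is centred between the fingers. The purple jar (267,275) is clear beyond it.

```bash
python3 -m pendant '[[[0,0,0.03,0,0,0,1],[0,0,0.03,0,0,0,1],[0,0,0.03,0,0,0,1],[0,0,0.025,0,0,0,1],[0,0,0.02,0,0,0,1],[0,0,0,0,0,0,0],[0,0,0,0,0,0,0],[0,0,0,0,0,0,0],[0,0,0,0,0,0,0],[0,0,0,0,0,0,0],[0,0,0,0,0,0,0],[0,0,0,0,0,0,0],[0,0,0,0,0,0,0]]]' 30
```

```text
t: 12.1
tcp_pos: [0.4469, 0.258, 0.0631]
tool_rot: [-0.001, 1.0, 0.0, 0.001]
force: [0.4, -1.8, 6.2]
finger_gap: 0.551
gripper_force: 31.4
```

```bash
python3 -m pendant '[[[0,0,-0.008,0,0,0,0],[0,0,-0.02,0,0,0,0],[0,0,-0.04,0,0,0,0],[0,0,-0.04,0,0,0,0],[0,0,-0.04,0,0,0,0],[0,-0.03,-0.02,0,0,0,0],[0,-0.05,0,0,0,0,0],[0,-0.05,0,0,0,0,0],[0,-0.05,0,0,0,0,0],[0,-0.05,0,0,0,0,0],[0,-0.05,0,0,0,0,0],[0,-0.05,0,0,0,0,0],[0,-0.05,0,0,0,0,0],[0,-0.05,0,0,0,0,0],[0,-0.05,0,0,0,0,0],[-0.03,-0.05,0,0,0,0,0],[-0.04,-0.042,0,0,0,0,0],[-0.04,-0.04,0,0,0,0,0],[-0.03,-0.04,0,0,0,0,0],[-0.017,-0.05,0,0,0,0,0]]]'
python3 -m pendant '[[[0,0,0.03,0,0,0,0],[0,0,0.03,0,0,0,0],[0,0,0,0,0,0,0],[0,0,0,0,0,0,0]]]'
python3 - <<'E'
from h import *
s=snap('wrist','w6.png');m=monitor.sense();print(m['tcp_pos'],m['finger_gap'],m['tool_rot'])
for c in('blue','yellow','green'): circ(s,c,.009,(0,0,512,215) if c=='blue' else None)
E
```

```text
t: 14.1
tcp_pos: [0.5737, -0.3036, 0.1962]
tool_rot: [-0.001, 1.0, 0.001, 0.0]
force: [-0.2, -0.7, -1.0]
finger_gap: 0.549
gripper_force: 31.2
t: 14.5
tcp_pos: [0.5717, -0.303, 0.1482]
tool_rot: [-0.0, 1.0, 0.001, -0.001]
force: [0.9, -0.6, -0.0]
finger_gap: 0.548
gripper_force: 31.3
[ 0.57248732 -0.30349104  0.14930879] 0.5464483825049214 [-5.67072408e-04  9.99999733e-01 -2.18946820e-04  4.05691905e-04]
blue xy 0.573 -0.3037 r 0.0398 [ 210  131   84   73 1526]
yellow xy 0.4416 -0.2582 r 0.0447 [ 253    0  108   76 1897]
green xy 0.4593 -0.4063 r 0.0452 [  78    0  106   97 2422]
```

View pics/w6.png

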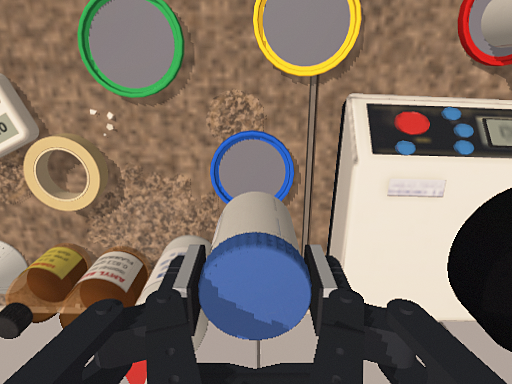

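Blue coaster (252,170) is on target. I'll check clearance to the scale (edge at 335,190) and the wash bottle (180,270) before lowering between them.

```bash
python3 - <<'E'
from h import *
s=dict(np.load('last_wrist.npz'))
print(atd(s,[(345,110),(340,150),(334,190),(332,225),(185,242),(170,255),(160,290),(120,255),(500,60),(0,110)]).round(3))
t=dict(np.load('last_side.npz'));print(atd(t,[(347,225),(340,235),(336,245),(334,258),(265,195),(270,215)]).round(3))
E
```

```text
[[ 0.514 -0.223  0.019]
 [ 0.549 -0.224  0.018]
 [ 0.589 -0.225  0.012]
 [ 0.622 -0.226  0.02 ]
 [ 0.64  -0.369  0.021]
 [ 0.64  -0.378  0.046]
 [ 0.56  -0.335  0.212]
 [ 0.653 -0.434  0.024]
 [ 0.47  -0.087  0.009]
 [ 0.513 -0.526  0.017]]
[[ 0.664 -0.379  0.154]
 [ 0.649 -0.382  0.122]
 [ 0.643 -0.385  0.088]
 [ 0.644 -0.387  0.036]
 [ 0.505 -0.112  0.034]
 [ 0.504 -0.202  0.036]]
```

Clearances are fine (≥ 25 mm). Lowering.

```bash
python3 -m pendant '[[[0,0,0.03,0,0,0,0],[0,0,0.03,0,0,0,0],[0,0,0.03,0,0,0,0],[0,0,0.03,0,0,0,0],[0,0,0.015,0,0,0,0],[0,0,0.01,0,0,0,0],[0,0,0.005,0,0,0,0],[0,0,0.001,0,0,0,0],[0,0,0.001,0,0,0,0],[0,0,0,0,0,0,0],[0,0,0,0,0,0,0]]]'
```

```text
t: 15.65
tcp_pos: [0.5724, -0.3039, 0.0275]
tool_rot: [-0.0, 1.0, -0.0, 0.0]
force: [0.7, -0.7, -0.8]
finger_gap: 0.55
gripper_force: 31.3
```

```bash
python3 -m pendant '[[[0,0,0.001,0,0,0,0],[0,0,0,0,0,0,0],[0,0,0,0,0,0,0]]]'; python3 -c "
from h import *
print(monitor.sense()['force'])"
```

```text
t: 15.95
tcp_pos: [0.5726, -0.3038, 0.0272]
tool_rot: [-0.0, 1.0, -0.0, 0.001]
force: [-0.2, 0.8, 5.3]
finger_gap: 0.552
gripper_force: 31.6
[-0.15131452  0.76960558  5.34115551]
```

```bash
python3 -m pendant '[[[0,0,0,0,0,0,0.7],[0,0,0,0,0,0,0.78],[0,0,0,0,0,0,0.78],[0,0,-0.008,0,0,0,0.78],[0,0,-0.03,0,0,0,0.78],[0,0,-0.05,0,0,0,1],[0,0,-0.05,0,0,0,1],[0,0,-0.05,0,0,0,1],[0.03,0.03,0,0,0,0,1],[0.03,0.04,0,0,0,0,1],[0.02,0.05,0,0,0,0,1],[0.01,0.05,0,0,0,0,1],[0.01,0.05,0,0,0,0,1],[0.01,0.05,0,0,0,0,1],[0,0.05,0,0,0,0,1],[0,0.05,0,0,0,0,1],[0,0.05,0,0,0,0,1],[0,0.05,0,0,0,0,1],[0,0.05,0,0,0,0,1],[0,0,0,0,0,0,1]]]'
python3 - <<'E'
from h import *
s=snap('wrist','w7.png');m=monitor.sense();print(m['tcp_pos'],m['finger_gap'])
circ(s,'green',.04)
E
```

```text
t: 17.95
tcp_pos: [0.4831, 0.1164, 0.1769]
tool_rot: [-0.003, 1.0, 0.001, 0.0]
force: [0.1, -0.4, -0.0]
finger_gap: 1.001
gripper_force: 0.0
[0.48337616 0.11438578 0.17683771] 1.0039247968105813
green xy 0.4856 0.1117 r 0.0324 [ 214  140   67   67 3442]
```

View pics/w7.png

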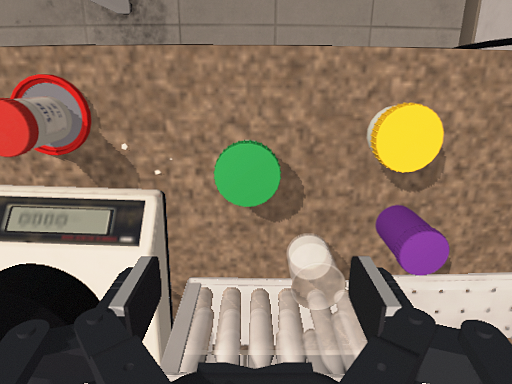

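```bash
python3 - <<'E'
from h import *
s=dict(np.load('last_wrist.npz'))
print(atd(s,[(160,195),(164,200),(162,230),(158,192),(120,190),(310,240),(150,265),(360,265)]).round(3))
d=s['depth'];vv,uu=np.nonzero(d[150:300,150:200]>0);P=atd(s,np.c_[uu+150,vv+150]);q=P[(P[:,2]>.015)&(P[:,2]<.09)&(P[:,0]<.56)];print('scale',q[:,0].min(),q[:,1].max(), q[q[:,0]<.53][:,1].max())
E
```

```text
[[ 0.511  0.025  0.03 ]
 [ 0.523  0.023  0.012]
 [ 0.547  0.025  0.034]
 [ 0.508  0.023  0.029]
 [ 0.506 -0.015  0.029]
 [ 0.565  0.179  0.019]
 [ 0.472  0.075  0.223]
 [ 0.47   0.16   0.225]]
scale 0.5062776897449545 0.02607103207338514 0.02607103207338514
```

```bash
python3 -m pendant '[[[-0.002,-0.0025,0.03,0,0,0,1],[0,0,0.04,0,0,0,1],[0,0,0.04,0,0,0,1],[0,0,0.04,0,0,0,1],[0,0,0.04,0,0,0,1],[0,0,0.03,0,0,0,1],[0,0,0.015,0,0,0,1],[0,0,0.004,0,0,0,1],[0,0,0,0,0,0,1],[0,0,0,0,0,0,1]]]'
```

```text
t: 19.0
tcp_pos: [0.4863, 0.1101, -0.0137]
tool_rot: [-0.0, 1.0, -0.0, 0.001]
force: [0.5, 0.0, 0.3]
finger_gap: 1.0
gripper_force: 0.0
```

```bash
python3 - <<'E'
from h import *
s=snap('wrist');d=s['depth'];m=monitor.sense();print(m['tcp_pos'])
vv,uu=np.nonzero((d>0)&(d<.35));P=atd(s,np.c_[uu,vv])
for y0,y1 in((.055,.078),(.150,.175)):
    q=P[(abs(P[:,0]-.485)<.014)&(P[:,1]>y0)&(P[:,1]<y1)&(P[:,2]>.006)];print(np.percentile(q[:,2],[0,1,5,50]).round(4),len(q))
E
```

```text
[ 0.4863096   0.11022268 -0.01356567]
[0.0201 0.0233 0.0281 0.0581] 5996
[0.0208 0.0241 0.0302 0.0692] 8292
```

```bash
python3 -m pendant '[[[0,0.0025,0.004,0,0,0,1],[0,0,0,0,0,0,1],[0,0,0,0,0,0,0],[0,0,0,0,0,0,0],[0,0,0,0,0,0,0],[0,0,0,0,0,0,0],[0,0,0,0,0,0,0],[0,0,0,0,0,0,0],[0,0,0,0,0,0,0]]]' 40
```

```text
t: 19.95
tcp_pos: [0.4855, 0.1124, -0.0174]
tool_rot: [-0.001, 1.0, -0.0, 0.0]
force: [-0.4, -0.0, 4.9]
finger_gap: 0.741
gripper_force: 42.8
```

```bash
python3 -m pendant '[[[0,0,-0.008,0,0,0,0],[0,0,-0.021,0,0,0,0],[0,0,-0.04,0,0,0,0],[0,0,-0.05,0,0,0,0],[0,0,-0.05,0,0,0,0],[0.003,-0.029,-0.04,0,0,0,0],[0.003,-0.05,0,0,0,0,0],[0.003,-0.05,0,0,0,0,0],[0.003,-0.05,0,0,0,0,0],[0.003,-0.05,0,0,0,0,0],[0.003,-0.05,0,0,0,0,0],[0.003,-0.05,0,0,0,0,0],[0.003,-0.05,0,0,0,0,0],[0.003,-0.05,0,0,0,0,0],[0.003,-0.05,0,0,0,0,0],[0.003,-0.05,0,0,0,0,0],[0,-0.05,0,0,0,0,0],[0,-0.05,0,0,0,0,0],[0,-0.02,0,0,0,0,0],[0,0,0,0,0,0,0]]]'
python3 - <<'E'
from h import *
s=snap('wrist','w8.png');m=monitor.sense();print(m['tcp_pos'],m['finger_gap'],m['tool_rot'])
circ(s,'green',.009,(0,0,512,190)); circ(s,'yellow',.009)
E
```

```text
t: 21.95
tcp_pos: [0.459, -0.409, 0.149]
tool_rot: [0.001, 1.0, -0.0, 0.0]
force: [-0.4, 0.1, -2.2]
finger_gap: 0.737
gripper_force: 44.4
[ 0.45868587 -0.40648281  0.14875353] 0.7359132049679742 [ 3.68378928e-04  9.99999340e-01  9.92594194e-04 -4.46445168e-04]
green xy 0.4578 -0.406 r 0.0446 [ 209  122   94   68 1434]
yellow xy 0.4405 -0.2586 r 0.0462 [ 366  103   96   94 2472]
```

View pics/w8.png

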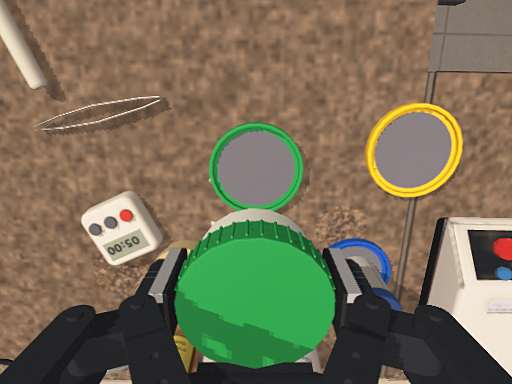

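The green tub hangs level over its coaster (256,167). The timer (122,228) is clear. Lowering.

```bash
python3 -m pendant '[[[0,0,0.03,0,0,0,0],[0,0,0.04,0,0,0,0],[0,0,0.04,0,0,0,0],[0,0,0.04,0,0,0,0],[0,0,0.025,0,0,0,0],[0,0,0.014,0,0,0,0],[0,0,0.006,0,0,0,0],[0,0,0.004,0,0,0,0],[0,0,0.001,0,0,0,0],[0,0,0.001,0,0,0,0],[0,0,0.001,0,0,0,0],[0,0,0,0,0,0,0],[0,0,0,0,0,0,0]]]'
```

```text
t: 23.3
tcp_pos: [0.4594, -0.4071, -0.012]
tool_rot: [-0.0, 1.0, -0.0, 0.0]
force: [0.2, 0.5, -1.5]
finger_gap: 0.735
gripper_force: 44.4
```

```bash
python3 -m pendant '[[[0,0,0.001,0,0,0,0],[0,0,0.001,0,0,0,0],[0,0,0,0,0,0,0],[0,0,0,0,0,0,0]]]'
```

```text
t: 23.7
tcp_pos: [0.4594, -0.407, -0.0133]
tool_rot: [-0.0, 1.0, -0.0, 0.0]
force: [-1.0, 0.5, 5.1]
finger_gap: 0.737
gripper_force: 44.8
```

```bash
python3 -m pendant '[[[0,0,0,0,0,0,0.85],[0,0,0,0,0,0,0.95],[0,0,0,0,0,0,1],[0,0,-0.008,0,0,0,1],[0,0,-0.03,0,0,0,1],[0,0,-0.05,0,0,0,1],[0,0,-0.05,0,0,0,1],[0,0,-0.05,0,0,0,1],[0,0,-0.05,0,0,0,1],[0,0.034,0,0,0,0,1],[0,0.05,0,0,0,0,1],[0,0.05,0,0,0,0,1],[0,0.05,0,0,0,0,1]]]'
python3 -m pendant '[[[0.002,0.05,0,0,0,0,1],[0.002,0.05,0,0,0,0,1],[0.002,0.05,0,0,0,0,1],[0.002,0.05,0,0,0,0,1],[0.002,0.05,0,0,0,0,1],[0.002,0.05,0,0,0,0,1],[0.002,0.05,0,0,0,0,1],[0,0.05,0,0,0,0,1],[0,0.05,0,0,0,0,1],[0,0.05,0,0,0,0,1],[0,0.05,0,0,0,0,1],[0,0.05,0,0,0,0,1],[0,0.05,0,0,0,0,1],[0,0,0,0,0,0,1],[0,0,0,0,0,0,1]]]'
python3 - <<'E'
from h import *
s=snap('wrist','w9.png');m=monitor.sense();print(m['tcp_pos'],m['finger_gap'])
circ(s,'yellow',.04)
E
```

```text
t: 25.0
tcp_pos: [0.459, -0.2583, 0.177]
tool_rot: [0.0, 1.0, -0.0, 0.0]
force: [0.8, -0.2, -0.1]
finger_gap: 0.998
gripper_force: 0.0
t: 26.5
tcp_pos: [0.4472, 0.2609, 0.1766]
tool_rot: [-0.002, 1.0, -0.0, 0.0]
force: [-0.2, -0.8, -0.5]
finger_gap: 1.001
gripper_force: 0.0
[0.44715416 0.2599855  0.17652312] 0.9973656667040705
yellow xy 0.4496 0.2605 r 0.0327 [ 219  140   68   67 3485]
```

```bash
python3 -m pendant '[[[-0.002,0.0005,0.03,0,0,0,1],[0,0,0.04,0,0,0,1],[0,0,0.04,0,0,0,1],[0,0,0.04,0,0,0,1],[0,0,0.04,0,0,0,1],[0,0,0.03,0,0,0,1],[0,0,0.015,0,0,0,1],[0,0,0.007,0,0,0,1],[0,0,0,0,0,0,1],[0,0,0,0,0,0,0],[0,0,0,0,0,0,0],[0,0,0,0,0,0,0],[0,0,0,0,0,0,0],[0,0,0,0,0,0,0],[0,0,0,0,0,0,0],[0,0,0,0,0,0,0]]]' 40
```

```text
t: 28.15
tcp_pos: [0.4501, 0.2609, -0.0156]
tool_rot: [-0.001, 1.0, 0.0, 0.001]
force: [0.8, -1.7, 6.9]
finger_gap: 0.736
gripper_force: 43.5
```

```bash
python3 -m pendant '[[[0,0,-0.008,0,0,0,0],[0,0,-0.021,0,0,0,0],[0,0,-0.04,0,0,0,0],[0,0,-0.05,0,0,0,0],[0,0,-0.05,0,0,0,0],[0.001,-0.029,-0.04,0,0,0,0],[0.001,-0.05,0,0,0,0,0],[0.001,-0.05,0,0,0,0,0],[0.001,-0.05,0,0,0,0,0],[0.001,-0.05,0,0,0,0,0],[0.001,-0.05,0,0,0,0,0],[0.001,-0.05,0,0,0,0,0],[0.001,-0.05,0,0,0,0,0],[0.001,-0.05,0,0,0,0,0],[0.001,-0.05,0,0,0,0,0],[0.001,-0.05,0,0,0,0,0],[0,-0.05,0,0,0,0,0],[0,-0.05,0,0,0,0,0],[0,-0.02,0,0,0,0,0],[0,0,0,0,0,0,0]]]'
python3 - <<'E'
from h import *
s=snap('wrist','w10.png');m=monitor.sense();print(m['tcp_pos'],m['finger_gap'],m['tool_rot'])
circ(s,'yellow',.009,(0,0,512,190))
E
```

```text
t: 30.15
tcp_pos: [0.4411, -0.2606, 0.1504]
tool_rot: [0.001, 1.0, -0.001, 0.001]
force: [-0.3, 1.2, -0.5]
finger_gap: 0.736
gripper_force: 44.4
[ 0.44041438 -0.25828958  0.1501011 ] 0.7331732534734184 [ 4.69394892e-04  9.99999721e-01  5.50250678e-04 -1.84344022e-04]
yellow xy 0.4399 -0.2572 r 0.0447 [ 210  122   94   68 1514]
```

View pics/w10.png

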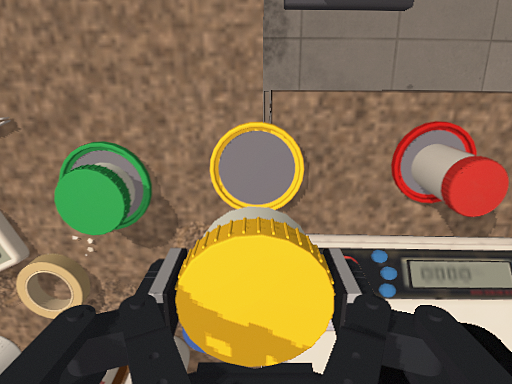

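Yellow tub is over its coaster (257,167); the green tub and red jar stand in theirs. Lowering.

```bash
python3 -m pendant '[[[0,0,0.03,0,0,0,0],[0,0,0.04,0,0,0,0],[0,0,0.04,0,0,0,0],[0,0,0.04,0,0,0,0],[0,0,0.025,0,0,0,0],[0,0,0.014,0,0,0,0],[0,0,0.006,0,0,0,0],[0,0,0.002,0,0,0,0],[0,0,0.001,0,0,0,0],[0,0,0.001,0,0,0,0],[0,0,0.001,0,0,0,0],[0,0,0,0,0,0,0],[0,0,0,0,0,0,0]]]'
```

```text
t: 31.5
tcp_pos: [0.4409, -0.2587, -0.0096]
tool_rot: [-0.0, 1.0, -0.0, 0.0]
force: [0.4, -0.4, -0.8]
finger_gap: 0.734
gripper_force: 44.4
```

```bash
python3 -m pendant '[[[0,0,0.001,0,0,0,0],[0,0,0.0015,0,0,0,0],[0,0,0,0,0,0,0],[0,0,0,0,0,0,0]]]'
```

```text
t: 31.9
tcp_pos: [0.4409, -0.2586, -0.0116]
tool_rot: [-0.0, 1.0, -0.0, 0.0]
force: [-1.1, -0.3, 3.6]
finger_gap: 0.736
gripper_force: 44.7
```

Contact. Release, retreat, and verify.

```bash
python3 -m pendant '[[[0,0,0,0,0,0,0.85],[0,0,0,0,0,0,0.95],[0,0,0,0,0,0,1],[0,0,-0.008,0,0,0,1],[0,0,-0.03,0,0,0,1],[0,0,-0.05,0,0,0,1],[0,0,-0.05,0,0,0,1],[0,0,-0.05,0,0,0,1],[0,0,-0.05,0,0,0,1],[0,0.05,-0.05,0,0,0,1],[0,0.06,0,0,0,0,1],[0,0.06,0,0,0,0,1],[0,0.06,0,0,0,0,1],[0,0.06,0,0,0,0,1],[0,0.06,0,0,0,0,1],[0,0.06,0,0,0,0,1],[0,0,0,0,0,0,1],[0,0,0,0,0,0,1],[0,0,0,0,0,0,1]]]'
python3 - <<'E'
from h import *
s=snap('scene','end.png')
cv2.imwrite('pics/end.png',cv2.resize(s['pixels'][100:340,150:390,::-1],(600,600),interpolation=cv2.INTER_CUBIC))
E
```

```text
t: 33.8
tcp_pos: [0.4407, 0.0641, 0.214]
tool_rot: [-0.0, 1.0, -0.0, 0.0]
force: [0.8, -0.9, -1.1]
finger_gap: 0.999
gripper_force: 0.0
```

View pics/end.png

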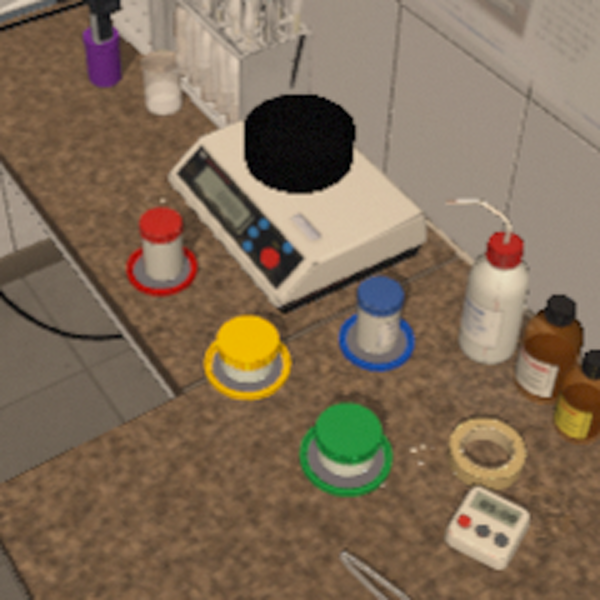

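All four samples stand upright inside their own coasters: red (162,245), yellow (248,348), blue (379,318), green (348,440). The beaker and timer have not been moved.

```bash
python3 -c "
from station import job
print(job.sign_off())"
```

```text
the job is handed in; nothing more can be done
None
```

Both piles are apart and all four samples stand upright in the coaster of their own lid's colour, with the beaker and timer untouched. I handed the job in at about 34 s, but `job.sign_off()` returned no verdict, so the result rests on my last camera check.

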